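Find the case with the loose weight and present it

ROBOT

A 7-joint arm with a two-finger parallel gripper is mounted at the origin on a cart in front of the work surface, level with it; the furniture and walls round the work are solid. World frame = base frame: x ahead of the robot, y to its left, z up, the work surface at z = 0. Lengths are in m, angles in rad, forces in N, time in s.
With the tool pointing down it reaches from about 0.4 to 0.85 m from the base axis. Payload 10.4 kg.
Tool frame: the origin (TCP) lies between the finger pads; the fingertips stand 22 mm ahead of it and the grasp point (between the pads) lies 3 mm ahead of it; z points along the fingers, y is the line along which they close (so a half turn about z gives the same grasp; the last joint's range is limited). The gripper opens to 85 mm and grips with 20 to 120 N. Pads are 22 mm wide; open, the fingers measure 114 mm over their backs; the gripper's body (76 mm by 85 mm) begins 54 mm behind the grasp point. The pads swing forward as they close: fully open they stand 13 mm farther back than shut.
Start: joints at [1.232, 0.332, -0.065, 1.46, 0.022, 1.35, -0.088], TCP at [0.194, -0.594, 0.253] pointing down, gripper open.
Joint ranges: [-2.6, 2.6], [-0.5, 2.12], [-1.47, 1.34], [0.16, 2.42], [-1.27, 4.41], [0.06, 2.06], [-2.6, 2.6]. Speed limits (rad/s): [2.22, 2.22, 2.79, 2.79, 3.14, 3.14, 3.14].

INTERFACE

Orientations are given as a unit quaternion [x, y, z, w].
In Python, from workcell import manip, camera, ticket, boxes_of, outline_of gives the robot as it stands.
- The arm moves only by the tool carry_out, never from a script. Its argument "deltas" is a list of rows, each a list of 5 numbers: the shift along the tool's x, y, z as a fraction of full scale, then the turn about the tool's z as a fraction of full scale, then the opening, from -1 (shut) to 1 (fully open), so that 0 is half open. In form: [[tx, ty, tz, spin, gripper], ...]. A call has 1 to 20 rows; each row is the pose to reach, as a shift and turn from the pose commanded when the call began, along the tool's axes at that moment; what a row does not reach only later rows make up. Full scale, the value 1, is 150 mm for a shift and 30 degrees for a turn. A row lasts 1/8 s, in which the tool goes at most 62.5 mm and 10.7 degrees, less where a joint would pass 70% of its speed; a pose out of reach is approached as far as the arm can. A call with a number of a shift or a turn outside -1 to 1 is refused whole. A call with a gripper value outside its range is refused whole. The fingers move at their own pace and stop on an object; "force" is the grip in N (left out, the last holds). Time passes only in rows, so rows that repeat a pose let the fingers close. It gives the time, the measured TCP pose, the force, the opening and the grip force at its end, in the units of the state.
- manip.get_obs(): the state, without advancing time (a new reading comes with each control period).
- camera(name): name is "scene" or "top" or "wrist"; returns a dict with "img" (400x640x3 uint8, red, green, blue), "depth" (400x640 float32, m along the optical axis (not along the pixel's ray), 0 where there is no reading), "vertical_fov" (degrees; the focal length in pixels is half the picture's height over the tangent of half this angle, whatever the lens; pixels are square), "cx", "cy" (the principal point, pixels), "R" (3x3) and "t" (3): a world point X has camera coordinates R X + t. Camera axes: x right, y down, z forward; pixel columns grow to the right and rows downward; lengths in m; the calibration is good to about 2 mm. A picture is of the moment at which its call begins.
- ticket.hand_in(): hands the job in; it is judged then, once.
Trained networks look in a picture, given as the dict that the camera call returned (one of the last four; its "shot" number tells which), for a name from the list of things; names that differ only in an ending like _2 or _b are one class to them, and where a whole thing is asked for, a point or a joint stands for the part that bears it (a point fixed in the world has none). Each returns a list of dicts, best first, with "conf" (0 to 1); they miss things now and then, are a little off and sometimes report something else, mostly with a low value. They report only what shows in the picture. A call takes as long as a camera call.
- boxes_of(query, picture): "position" ([x, y, z] in m, in world coordinates, good to about 4 mm: the middle of the surface that is visible of it).
- outline_of(query, picture): "region" (400x640 bool, what is visible of it).
The state is a dict: "clock": time; "joint_pos": joint angles; "joint_velocities": joint speeds; "tau": joint torques, N m; "position": TCP position; "ee_rot": TCP orientation; "ft_force": force on the tool from outside, world axes, zero at the start; "torque": the same for the moment, N m; "grip_width": opening from 0.0 (shut) to 1.0 (fully open); "grasp_force": force on a finger pad.
Only numpy, scipy, OpenCV 4.12 (cv2) and the standard library are available. Lean on these libraries where they do the work, as an engineer would, in place of code of your own. Each camera call takes 0.05 s, during which the arm holds its last target. There are 200 camera calls.

TASK

One of the three identical sealed aluminium cases on the bench has a weight that has come loose inside. Lift the cases one at a time by the handle and shake or rock them to find the one that rattles; never turn a case over or onto its side, stand each quiet case back where it stood, and leave everything else on the bench alone. Finish while holding the rattling case out forward, upright and still in the gripper, some 15 cm above the middle of the laboratory notebook.

Things in the scene. Friction and masses are not known exactly. Their poses are not given: they have to be found in the camera images.
- case_left_handle (a point): middle of the handle bar of the left (+y) of three identical sealed aluminium cases, 90 x 90 mm, 48 mm high, standing on the bench. The black bar stands on the fixed lid: 70 mm long along x, 16 mm wide along y, 20 mm high, its middle 24 mm above the lid and 72 mm above the case's underside; z up. Yaw: long axis within 0.25 rad of the robot's x. Grip it across y.
- case_middle_handle (a point): the same for the middle case. Every case holds a 0.32 kg steel weight and weighs 0.46 to 0.58 kg in all, whichever it is. In two cases the weight is packed tight; in the third, which may be any of them, it is loose and slides along the case's floor, up to 24 mm from the middle in each direction.
- case_right_handle (a point): the same for the right (-y) case. A loose weight begins to slide when its case is tilted by about 11 degrees (14 at most) or shaken, and knocks against the walls; when the case is brought back level slowly, the weight stays on the side to which it slid, so the moment on the wrist differs by some 0.13 N m between the two sides.
- logbook_center (a point): middle of the upper face of the laboratory notebook: a closed hard-cover book, 210 x 151 mm and 17 mm thick, lying on the bench behind the cases with its long side across the robot's view; it does not move. Its x axis lies along the long side, z up.
- hexkey: bystander: L-shaped hex key, 30 x 92 x 5 mm, lying between the left and middle cases; origin at its underside
- steel_tweezers: bystander: steel tweezers, 17 x 127 x 9 mm, lying between the middle and right cases; origin at its underside
- flat_tin: bystander: small flat oblong steel box, 49 x 69 x 20 mm, not one of the three cases; origin at its underside
- tape: bystander: tape roll lying flat, 67 mm across, 18 mm high; origin at its underside
- bench_timer: bystander: bench timer with three keys, 62 x 66 x 20 mm; origin at its underside

How it is judged:
By the outcome, as a careful person would: the job done as asked, in the order asked, and still so for the second after the job is handed in, while the arm keeps its last pose, push and grip.
It also fails if it takes over 72 s, if anything falls off the work surface, if the arm or the gripper's body presses on something with over 40 N, if the wrist force passes 120 N, or if a joint passes its speed limit or range.

## Working session

There is one attempt and no reset: what is moved stays moved. The work goes in short steps, Python scripts to look and compute and a tool call to move; the robot and the scene stay as the last step left them, time stands still between calls to the robot, and variables do not carry over. Pictures are saved under pics/ and viewed, at most 10 in all, crops included, and the job is handed in when it is done.

Besides the shell and the picture viewer there is one more tool, called after "Emit:" as name([rows], argument=value, ...), one row to a line, values as JSON. carry_out: Moves the arm, as the interface text tells. Its arguments: {"type":"object","properties":{"deltas":{"type":"array","items":{"type":"array","items":{"type":"number"}}},"force":{"type":"number"}},"required":["deltas"]}

```bash
mkdir -p pics
cat > h.py <<'E'
import numpy as np, cv2
from workcell import manip, camera, ticket, boxes_of, outline_of
def save(p,n): cv2.imwrite('pics/'+n,p['img'][:,:,::-1])
def world(p,mask):
    f=200/np.tan(np.radians(p['vertical_fov'])/2)
    v,u=np.nonzero(mask&(p['depth']>0)); d=p['depth'][v,u]
    c=np.stack([(u-p['cx'])/f*d,(v-p['cy'])/f*d,d],1)
    return (c-np.array(p['t']))@np.array(p['R'])
E
python3 - <<'E'
from h import *
np.set_printoptions(precision=4,suppress=True)
o=manip.get_obs(); print(o)
for c in ['top','scene']:
    p=camera(c); save(p,c+'0.png')
    for q in ['case_left_handle','logbook_center','hexkey','steel_tweezers','flat_tin','tape','bench_timer']:
        print(c,q,[(np.round(b['position'],3),round(b['conf'],2)) for b in boxes_of(q,p)])
    for r in outline_of('case_left_handle',p)[:4]:
        w=world(p,r['region']); z=w[:,2]; top=w[z>np.percentile(z,98)-0.008]
        print(' outl',round(r['conf'],2),len(w),w.mean(0),'top',len(top),(top.min(0)+top.max(0))/2, np.ptp(top,axis=0))
        if len(top)>10: print('  rect',cv2.minAreaRect((top[:,:2]*1000).astype(np.float32)))
E
```

```text
{'clock': 0.0, 'joint_pos': array([ 1.2324,  0.3328, -0.0647,  1.4609,  0.0216,  1.3499, -0.0885]), 'joint_velocities': array([ 0.0002, -0.    , -0.001 ,  0.0015, -0.0012,  0.0009, -0.0011]), 'tau': array([  0.0005, -62.5447,   0.0492, -39.1594,   0.0161,   0.01  ,
         0.0001]), 'position': array([ 0.194 , -0.5938,  0.2526]), 'ee_rot': array([ 0.9876,  0.1573, -0.0001, -0.0007]), 'ft_force': array([ 0.0348, -0.7507, -0.0544]), 'torque': array([ 0.0215, -0.0065, -0.0285]), 'grasp_force': 0.0, 'grip_width': 0.9951040201847032}
top case_left_handle [(array([0.417, 0.306, 0.046]), 0.59), (array([ 0.422, -0.236,  0.05 ]), 0.27)]
top logbook_center [(array([0.624, 0.109, 0.017]), 0.85)]
top hexkey []
top steel_tweezers []
top flat_tin [(array([ 0.594, -0.147,  0.02 ]), 0.72)]
top tape [(array([ 0.599, -0.295,  0.017]), 0.53)]
top bench_timer [(array([ 0.553, -0.441,  0.022]), 0.91)]
 outl 0.81 1146 [0.418  0.3086 0.0484] top 134 [0.42   0.3133 0.0829] [0.0674 0.0211 0.0136]
  rect ((419.70477294921875, 313.56903076171875), (68.23688507080078, 16.906707763671875), 5.85917854309082)
scene case_left_handle [(array([0.411, 0.327, 0.049]), 0.74)]
scene logbook_center [(array([0.614, 0.121, 0.012]), 0.79), (array([ 0.602, -0.297,  0.02 ]), 0.24)]
scene hexkey []
scene steel_tweezers [(array([ 0.443, -0.132,  0.008]), 0.55), (array([0.434, 0.138, 0.002]), 0.44)]
scene flat_tin [(array([ 0.597, -0.133,  0.017]), 0.76), (array([0.437, 0.139, 0.005]), 0.73)]
scene tape [(array([ 0.601, -0.297,  0.018]), 0.68)]
scene bench_timer [(array([ 0.556, -0.432,  0.019]), 0.61)]
 outl 0.58 1445 [0.4105 0.3264 0.045 ] top 163 [0.4196 0.3157 0.0807] [0.0706 0.0227 0.0117]
  rect ((420.32415771484375, 316.27862548828125), (70.27877044677734, 18.77898406982422), 9.306086540222168)
```

View pictures.

View pics/top0.png

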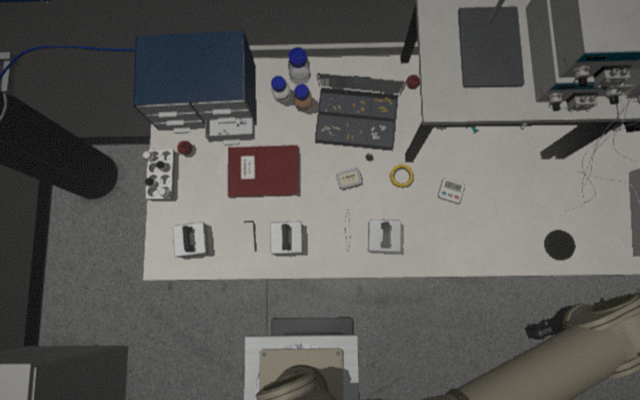

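View pics/scene0.png

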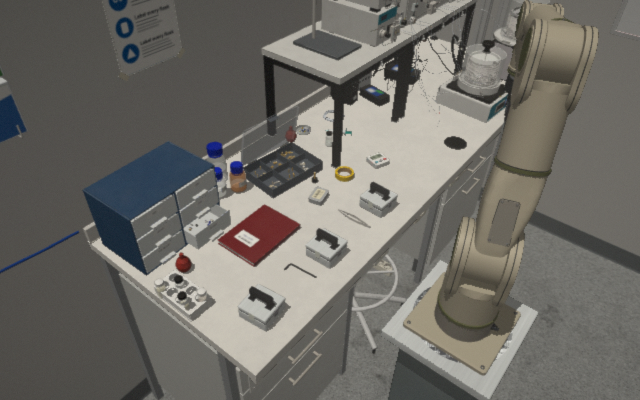

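Run:
```python
from h import *
np.set_printoptions(precision=4,suppress=True)
for c in ['top','scene']:
    p=camera(c); w=world(p,np.ones((400,640),bool))
    for y0 in (0.31,0.03,-0.25):
        s=w[(abs(w[:,1]-y0)<.1)&(abs(w[:,0]-.42)<.1)&(w[:,2]>.066)&(w[:,2]<.1)]
        print(c,len(s),cv2.minAreaRect((s[:,:2]*1000).astype(np.float32)) if len(s)>5 else 0, np.median(s[:,2]))
```

```text
top 164 ((419.8296813964844, 312.54730224609375), (68.66957092285156, 18.621471405029297), 7.339462757110596) 0.08054252988233743
top 154 ((420.4169006347656, 38.16023635864258), (68.98240661621094, 16.466480255126953), 1.703649640083313) 0.08031511024391147
top 152 ((422.32464599609375, -240.1672821044922), (14.623760223388672, 69.28001403808594), 87.97835540771484) 0.08081492184604483
scene 207 ((420.13018798828125, 315.75946044921875), (69.58861541748047, 18.723756790161133), 7.915889263153076) 0.0801371912659411
scene 165 ((422.2400207519531, 41.54595947265625), (72.02484893798828, 19.495487213134766), 0.3700404763221741) 0.07899017370181
scene 130 ((423.33453369140625, -239.53384399414062), (25.217803955078125, 73.37489318847656), 84.72885131835938) 0.07779374958548432
```

The top view shows the cases at (190,239), (286,237) and (385,235). The hex key is at (252,235) between left and middle, the tweezers at (348,230) between middle and right, and the notebook at (264,171). Both views put the bars' top at z≈0.081. I'll start with the right case.

Emit:
carry_out([
  [0.25,-0.2,0,0,1],
  [0.5,-0.4,0,0,1],
  [0.73,-0.59,0,0,1],
])

```text
clock: 1.38
position: [0.2717, -0.4745, 0.2534]
ee_rot: [0.988, 0.157, 0.0, 0.0]
ft_force: [-0.0, 0.0, 1.3]
grip_width: 0.999
grasp_force: 0.0
```

Emit:
carry_out([
  [0.25,-0.2,0,0,1],
  [0.5,-0.4,0,0,1],
  [0.73,-0.59,0,0,1],
])

```text
clock: 1.75
position: [0.3482, -0.3563, 0.2536]
ee_rot: [0.988, 0.157, 0.0, 0.0]
ft_force: [0.2, 0.0, 0.8]
grip_width: 1.001
grasp_force: 0.0
```

Emit:
carry_out([
  [0.25,-0.2,0,0.25,1],
  [0.5,-0.4,0.1,0.5,1],
  [0.72,-0.59,0.2,0.7,1],
  [0.72,-0.59,0.2,0.7,1],
  [0.72,-0.59,0.2,0.7,1],
])

```text
clock: 2.38
position: [0.4223, -0.2408, 0.2236]
ee_rot: [1.0, -0.025, 0.0, 0.0]
ft_force: [0.1, -1.1, -0.3]
grip_width: 1.0
grasp_force: 0.0
```

```bash
cat >> h.py <<'E'
from scipy.spatial.transform import Rotation as Ro
def togo(x,y,z,deg):
    o=manip.get_obs(); R=Ro.from_quat(o['ee_rot']).as_matrix()
    phi=np.degrees(np.arctan2(R[1,0],R[0,0]))
    print('at',np.round(o['position'],4),'phi',round(phi,1),'t',round(o['clock'],2),'row',np.round(R.T@(np.array([x,y,z])-o['position'])/.15,3),'spin',round((phi-deg)/30,3))
def bar(p,y0,x0=.42,lo=.066,hi=.1):
    w=world(p,np.ones((400,640),bool))
    s=w[(abs(w[:,1]-y0)<.06)&(abs(w[:,0]-x0)<.07)&(w[:,2]>lo)&(w[:,2]<hi)]
    r=cv2.minAreaRect((s[:,:2]*1000).astype(np.float32))
    print('bar',len(s),np.round(r[0],1),np.round(r[1],1),round(r[2],1),'z',np.percentile(s[:,2],[50,90]).round(4)); 
def wr(n=8):
    L=[]
    for _ in range(n):
        camera('wrist'); o=manip.get_obs(); L.append(np.r_[o['ft_force'],o['torque']])
    L=np.array(L); print('wrench',L.mean(0).round(3),'sd',L.std(0).round(3),'grip',o['grip_width'],o['grasp_force'],o['position'].round(4))
E
python3 - <<'E'
from h import *
p=camera('wrist'); save(p,'w1.png'); bar(p,-.24); togo(.4225,-.24,.072,-3); wr(4)
E
```

```text
bar 1819 [ 425.7 -241.9] [16.  68.9] 86.7 z [0.082  0.0831]
at [ 0.4221 -0.2413  0.2236] phi -2.9 t 2.42 row [ 0.002 -0.009  1.011] spin 0.002
wrench [-0.002 -0.064  0.014 -0.006 -0.022  0.009] sd [0.212 0.319 0.517 0.033 0.016 0.011] grip 0.997920433119673 0.0 [ 0.4222 -0.2411  0.2236]
```

View pics/w1.png

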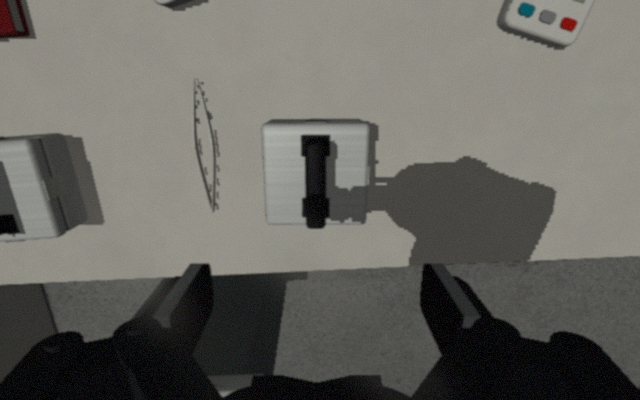

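The bar is upright at about (316,182), nearly aligned with the tool. I'll lower onto it, close and lift.

Emit:
carry_out([
  [0.023,0,0.35,0.01,1],
  [0.023,0,0.65,0.01,1],
  [0.023,0,0.85,0.01,1],
  [0.023,0,0.97,0.01,1],
  [0.023,0,0.97,0.01,1],
  [0.023,0,0.97,0.01,-1],
  [0.023,0,0.97,0.01,-1],
  [0.023,0,0.97,0.01,-1],
  [0.023,0,0.97,0.01,-1],
  [0.023,0,0.97,0.01,-1],
  [0.023,0,0.97,0.01,-1],
  [0.023,0,0.97,0.01,-1],
  [0.023,0,0.97,0.01,-1],
], force=80)

```text
clock: 4.25
position: [0.4263, -0.2404, 0.0784]
ee_rot: [1.0, -0.028, 0.0, 0.0]
ft_force: [-0.8, 0.8, 6.1]
grip_width: 0.171
grasp_force: 79.5
```

Emit:
carry_out([
  [0,0,-0.1,0,-1],
  [0,0,-0.3,0,-1],
  [0,0,-0.5,0,-1],
  [0,0,-0.65,0,-1],
  [0,0,-0.75,0,-1],
  [0,0,-0.8,0,-1],
  [0,0,-0.8,0,-1],
  [0,0,-0.8,0,-1],
])

```text
clock: 5.25
position: [0.4255, -0.2401, 0.197]
ee_rot: [1.0, -0.028, -0.001, -0.0]
ft_force: [-0.1, 0.5, -5.3]
grip_width: 0.173
grasp_force: 78.7
```

Run:
```python
from h import *
wr(8); print(manip.get_obs()['clock'])
```

```text
wrench [ 1.000e-03 -2.790e-01 -5.348e+00  7.000e-03  1.200e-02 -7.000e-03] sd [0.473 0.576 0.385 0.032 0.013 0.031] grip 0.17086295934979054 78.65572214126587 [ 0.4259 -0.2403  0.1977]
5.65
```

Emit:
carry_out([
  [0,-0.07,0,0,-1],
  [0,-0.22,0,0,-1],
  [0,-0.48,0,0,-1],
  [0,-0.86,0,0,-1],
  [0,-0.86,0,0,-1],
  [0,-0.86,0,0,-1],
  [0,-0.86,0,0,-1],
  [0,-0.86,0,0,-1],
])

```text
clock: 6.65
position: [0.433, -0.1123, 0.1977]
ee_rot: [1.0, -0.029, -0.0, -0.0]
ft_force: [-0.4, 0.3, -4.7]
grip_width: 0.169
grasp_force: 79.8
```

Run:
```python
from h import *
wr(8)
```

```text
wrench [ 2.800e-02  9.500e-02 -5.546e+00  1.600e-02 -1.000e-03  1.600e-02] sd [0.311 0.26  0.488 0.025 0.024 0.026] grip 0.17239262615174947 79.82682466506958 [ 0.4332 -0.1116  0.1978]
```

Emit:
carry_out([
  [0,0.07,0,0,-1],
  [0,0.22,0,0,-1],
  [0,0.48,0,0,-1],
  [0,0.86,0,0,-1],
  [0,0.86,0,0,-1],
  [0,0.86,0,0,-1],
  [0,0.86,0,0,-1],
  [0,0.86,0,0,-1],
])

```text
clock: 8.05
position: [0.4261, -0.2397, 0.1979]
ee_rot: [1.0, -0.027, 0.0, 0.0]
ft_force: [-0.7, -1.0, -6.0]
grip_width: 0.173
grasp_force: 80.7
```

Run:
```python
from h import *
wr(8)
```

```text
wrench [-8.900e-02  2.200e-01 -5.312e+00 -2.000e-03  9.000e-03  1.200e-02] sd [0.594 0.381 0.686 0.022 0.035 0.027] grip 0.17156380264681326 80.64669370651245 [ 0.426  -0.2403  0.1978]
```

Emit:
carry_out([
  [0,-0.2,0,0,-1],
  [0,0.2,0,0,-1],
  [0,-0.2,0,0,-1],
  [0,0.2,0,0,-1],
  [0,-0.1,0,0,-1],
  [0,-0.5,0,0,-1],
  [0,-0.9,0,0,-1],
  [0,-0.9,0,0,-1],
  [0,-0.9,0,0,-1],
  [0,-0.9,0,0,-1],
  [0,-0.9,0,0,-1],
])

```text
clock: 9.82
position: [0.4334, -0.1064, 0.1977]
ee_rot: [1.0, -0.029, -0.0, -0.0]
ft_force: [0.4, 0.4, -5.0]
grip_width: 0.17
grasp_force: 81.8
```

Run:
```python
from h import *
wr(8)
```

```text
wrench [-1.400e-01  7.400e-02 -5.443e+00  4.000e-03  6.000e-03 -7.000e-03] sd [0.323 0.545 0.332 0.023 0.028 0.038] grip 0.16947908647546314 81.7677354812622 [ 0.4335 -0.1056  0.1978]
```

Emit:
carry_out([
  [0,0.1,0,0,-1],
  [0,0.5,0,0,-1],
  [0,0.9,0,0,-1],
  [0,0.9,0,0,-1],
  [0,0.9,0,0,-1],
  [0,0.9,0,0,-1],
  [0,0.9,0,0,-1],
])

```text
clock: 11.1
position: [0.4262, -0.2397, 0.1979]
ee_rot: [1.0, -0.027, 0.0, 0.0]
ft_force: [0.7, -0.3, -5.6]
grip_width: 0.165
grasp_force: 82.4
```

Run:
```python
from h import *
wr(8); togo(.4255,-.2415,.078,-3.3)
```

```text
wrench [ 0.09  -0.222 -5.398  0.021 -0.027  0.022] sd [0.437 0.313 0.585 0.03  0.016 0.031] grip 0.17000232447729346 82.36347198486328 [ 0.426  -0.2403  0.1979]
at [ 0.426  -0.2403  0.1979] phi -3.2 t 11.5 row [-0.003  0.008  0.799] spin 0.003
```

Emit:
carry_out([
  [0,0,0.25,0,-1],
  [0,0,0.5,0,-1],
  [0,0,0.68,0,-1],
  [0,0,0.75,0,-1],
  [0,0,0.78,0,-1],
  [0,0,0.795,0,-1],
  [0,0,0.795,0,-1],
  [0,0,0.795,0,-1],
  [0,0,0.795,0,-0.3],
  [0,0,0.795,0,0],
  [0,0,0.795,0,0.5],
  [0,0,0.795,0,1],
  [0,0,0.795,0,1],
  [0,0,0.65,0,1],
  [0,0,0.4,0,1],
  [0,0,0.0,0,1],
  [0,0,-0.15,0,1],
  [0,0,-0.15,0,1],
])

```text
clock: 13.75
position: [0.4268, -0.2408, 0.2221]
ee_rot: [1.0, -0.028, 0.002, 0.001]
ft_force: [-0.2, -0.4, 0.1]
grip_width: 1.001
grasp_force: 0.0
```

Run:
```python
from h import *
p=camera('wrist'); bar(p,-.24); p=camera('top'); bar(p,-.24); wr(3); togo(.421,.039,.22,1.5)
```

```text
bar 1816 [ 425.9 -242.8] [15.9 69.2] 87.0 z [0.082 0.083]Traceback (most recent call last):
  File "<stdin>", line 2, in <module>
  File "h.py", line 18, in bar
    print('bar',len(s),np.round(r[0],1),np.round(r[1],1),round(r[2],1),'z',np.percentile(s[:,2],[50,90]).round(4));
                                                                           ~~~~~~~~~~~~~^^^^^^^^^^^^^^^^
    return _quantile_unchecked(
        a, q, axis, out, overwrite_input, method, keepdims, weights)
    return _ureduce(a,
                    func=_quantile_ureduce_func,
    ...<5 lines>...
                    overwrite_input=overwrite_input,
                    method=method)
    r = func(a, **kwargs)
    result = _quantile(arr,
                       quantiles=q,
    ...<2 lines>...
                       out=out,
                       weights=wgt)
    slices_having_nans = np.isnan(arr[-1, ...])
                                  ~~~^^^^^^^^^
IndexError: index -1 is out of bounds for axis 0 with size 0
```

Emit:
carry_out([
  [-0.03,-0.35,0,0,1],
  [-0.06,-0.7,0,0,1],
  [-0.07,-0.93,0,0,1],
])

```text
clock: 14.22
position: [0.4223, -0.0981, 0.2189]
ee_rot: [1.0, -0.027, -0.001, -0.0]
ft_force: [1.3, -0.4, -0.6]
grip_width: 1.002
grasp_force: 0.0
```

Emit:
carry_out([
  [-0.03,-0.35,0,0,1],
  [-0.06,-0.7,0,-0.1,1],
  [-0.07,-0.93,0,-0.15,1],
  [-0.07,-0.93,0,-0.15,1],
  [-0.07,-0.93,0,-0.15,1],
])

```text
clock: 14.85
position: [0.4201, 0.0385, 0.2194]
ee_rot: [1.0, 0.011, -0.001, 0.0]
ft_force: [-0.5, 0.1, -0.4]
grip_width: 0.998
grasp_force: 0.0
```

Run:
```python
from h import *
p=camera('wrist'); bar(p,.039); togo(.421,.039,.078,1.5)
```

```text
bar 1861 [423.9  37.5] [69.  15.6] 1.5 z [0.082  0.0831]
at [0.4203 0.0383 0.2195] phi 1.2 t 14.9 row [ 0.006 -0.005  0.944] spin -0.01
```

Emit:
carry_out([
  [0.024,0.005,0.35,-0.01,1],
  [0.024,0.005,0.65,-0.01,1],
  [0.024,0.005,0.85,-0.01,1],
  [0.024,0.005,0.945,-0.01,1],
  [0.024,0.005,0.945,-0.01,1],
  [0.024,0.005,0.945,-0.01,-1],
  [0.024,0.005,0.945,-0.01,-1],
  [0.024,0.005,0.945,-0.01,-1],
  [0.024,0.005,0.945,-0.01,-1],
  [0.024,0.005,0.945,-0.01,-1],
  [0.024,0.005,0.945,-0.01,-1],
  [0.024,0.005,0.945,-0.01,-1],
], force=80)

```text
clock: 16.4
position: [0.4245, 0.0388, 0.079]
ee_rot: [1.0, 0.014, 0.0, 0.0]
ft_force: [-1.4, -1.0, 6.8]
grip_width: 0.169
grasp_force: 78.7
```

Emit:
carry_out([
  [0,0,-0.1,0,-1],
  [0,0,-0.3,0,-1],
  [0,0,-0.5,0,-1],
  [0,0,-0.65,0,-1],
  [0,0,-0.75,0,-1],
  [0,0,-0.8,0,-1],
  [0,-0.07,-0.8,0,-1],
  [0,-0.22,-0.8,0,-1],
  [0,-0.48,-0.8,0,-1],
  [0,-0.86,-0.8,0,-1],
  [0,-0.86,-0.8,0,-1],
  [0,-0.86,-0.8,0,-1],
  [0,-0.86,-0.8,0,-1],
  [0,-0.86,-0.8,0,-1],
])

```text
clock: 18.15
position: [0.4206, 0.167, 0.1983]
ee_rot: [1.0, 0.013, -0.0, 0.0]
ft_force: [0.1, -0.2, -5.5]
grip_width: 0.169
grasp_force: 80.4
```

Run:
```python
from h import *
wr(8)
```

```text
wrench [ 0.158  0.022 -5.333 -0.064 -0.008  0.011] sd [0.66  0.496 0.578 0.02  0.041 0.031] grip 0.16466662914582555 80.3760838508606 [0.4206 0.1676 0.1986]
```

Emit:
carry_out([
  [0,0.07,0,0,-1],
  [0,0.22,0,0,-1],
  [0,0.48,0,0,-1],
  [0,0.86,0,0,-1],
  [0,0.86,0,0,-1],
  [0,0.86,0,0,-1],
  [0,0.86,0,0,-1],
  [0,0.86,0,0,-1],
])

```text
clock: 19.55
position: [0.4242, 0.0395, 0.1985]
ee_rot: [1.0, 0.015, 0.0, -0.0]
ft_force: [-0.4, -0.4, -4.9]
grip_width: 0.168
grasp_force: 80.5
```

Run:
```python
from h import *
wr(8); togo(.4239,.0375,.078,1.5)
```

```text
wrench [-2.390e-01  8.000e-02 -5.026e+00  4.600e-02 -7.000e-03 -3.000e-03] sd [0.246 0.553 0.361 0.022 0.033 0.023] grip 0.1672152704116663 80.48070788383484 [0.4242 0.0388 0.1985]
at [0.4242 0.0388 0.1985] phi 1.6 t 19.95 row [-0.002  0.008  0.804] spin 0.003
```

The middle case's moment about x flipped by 0.11 N m between the two sides (−0.064 to +0.046). The right case stayed within about 0.02, so the middle one rattles. Next I'll measure the notebook.

Run:
```python
from h import *
for c in ['top','scene','wrist']:
    p=camera(c)
    for r in outline_of('logbook_center',p)[:1]:
        w=world(p,r['region']); w=w[(w[:,2]>.008)&(w[:,2]<.026)]
        print(c,round(r['conf'],2),len(w),cv2.minAreaRect((w[:,:2]*1000).astype(np.float32)),np.median(w[:,2]))
togo(.624,.111,.2405,1.5)
```

```text
top 0.91 2876 ((625.1390380859375, 109.20491790771484), (153.13999938964844, 209.76303100585938), 0.889553427696228) 0.016436359339164333
scene 0.85 2499 ((625.84033203125, 110.87680053710938), (159.18540954589844, 213.38958740234375), 0.5322632789611816) 0.017085565303416324
wrist 0.65 4416 ((555.684326171875, 107.88269805908203), (10.711015701293945, 208.39382934570312), 1.3309321403503418) 0.017508331889371006
at [0.4242 0.0387 0.1985] phi 1.6 t 20.25 row [ 1.345 -0.445 -0.28 ] spin 0.003
```

Emit:
carry_out([
  [0,0,-0.12,0,-1],
  [0.05,-0.02,-0.24,0,-1],
  [0.18,-0.06,-0.28,0,-1],
  [0.36,-0.12,-0.28,0,-1],
  [0.52,-0.17,-0.28,0,-1],
  [0.67,-0.218,-0.28,0,-1],
])

```text
clock: 21.0
position: [0.5246, 0.0743, 0.2404]
ee_rot: [1.0, 0.014, -0.0, -0.0]
ft_force: [-0.1, -0.9, -6.0]
grip_width: 0.168
grasp_force: 80.4
```

Emit:
carry_out([
  [0.16,-0.05,0,0,-1],
  [0.34,-0.11,0,0,-1],
  [0.5,-0.165,0,0,-1],
  [0.6,-0.198,0,0,-1],
  [0.65,-0.213,0,0,-1],
  [0.67,-0.22,0,0,-1],
  [0.67,-0.22,0,0,-1],
  [0.67,-0.22,0,0,-1],
  [0.67,-0.22,0,0,-1],
  [0.67,-0.22,0,0,-1],
  [0.67,-0.22,0,0,-1],
])

```text
clock: 22.38
position: [0.6232, 0.1099, 0.2406]
ee_rot: [1.0, 0.014, 0.0, 0.0]
ft_force: [-0.2, -0.1, -6.1]
grip_width: 0.166
grasp_force: 80.5
```

Run:
```python
from h import *
wr(8); togo(.6245,.1095,.2405,1.5)
p=camera('scene'); save(p,'s2.png')
```

```text
wrench [ 0.136  0.136 -5.237  0.037 -0.018 -0.01 ] sd [0.381 0.431 0.248 0.045 0.023 0.029] grip 0.1726317822042222 80.47980308532715 [0.6233 0.11   0.2405]
at [0.6233 0.11   0.2405] phi 1.6 t 22.77 row [0.008 0.003 0.   ] spin 0.003
```

View pics/s2.png

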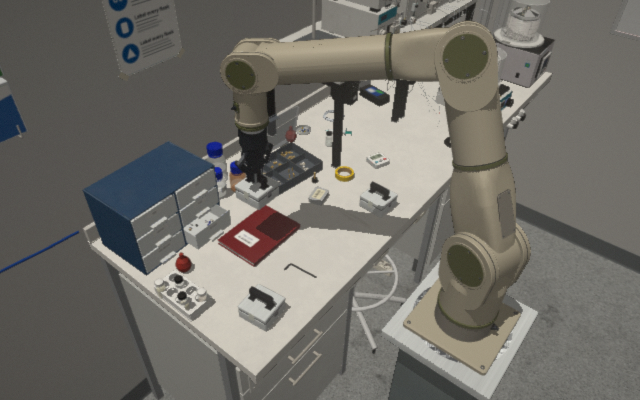

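The case hangs upright and still in the gripper at (257,188), above the notebook. The other cases and small items are where they were.

```bash
python3 -c "
from h import *
print(ticket.hand_in())"
```

```text
the job is handed in; nothing more can be done
None
```

The middle case is the one that rattles, and the job was handed in with it held upright and still, its underside about 14.5 cm above the notebook's middle; the right case tested quiet and went back to within 1 mm, and the left case was never lifted because the middle one had already shown the loose weight.

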